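Make up the condiment tray for the noodle table

TASK

Make up the condiment tray for the noodle table: put the lime into the small bowl, then the pepper jar into the steel cup, then the smaller, red sauce bottle into the red cup, and last the taller, dark blue-labelled sauce bottle into the black cup, each set down gently on the floor of its cup and left standing upright. Keep to that order, lowest first, so that the hand never has to reach down among standing bottles on the tray. Leave the small empty glass standing where it is.

Things in the scene. Friction and masses are not known exactly. Their poses are not given: they have to be found in the camera images.
- lime_middle (a point): The middle of the one green lime (a body of 51 x 42 x 41 mm, 0.04 kg, lying on the table with this point 20 mm above it). The point's x axis is the lime's long axis while it lies; any direction can be gripped, 51 mm at most.
- pepper_jar: Pepper jar: clear glass with a brown label and a dark grey-brown lid, round, 44 mm across, 96 mm tall, about 0.11 kg, standing. Origin: centre of its underside, z up its axis. Straight-sided enough to be gripped across at 70 to 80 mm above its underside.
- red_bottle: The smaller sauce bottle: red sauce, dark label, yellow cap; round, 47 mm across the body, 188 mm tall, about 0.27 kg, standing. Origin: centre of its underside, z up its axis. It narrows towards the cap; it can be gripped across the neck 145 to 155 mm above its underside, where it feels some 28 to 38 mm wide.
- dark_bottle: The taller sauce bottle: dark greyish contents, dark blue label, yellow cap; round, 58 mm across the body, 207 mm tall, about 0.35 kg, standing. Origin: centre of its underside, z up its axis. Grip it across the neck 160 to 170 mm above its underside (it feels 35 to 45 mm wide there), firmly, and carry it smoothly: it can swing between the fingers.
- lime_bowl: Small dark-grey speckled bowl fixed on the wooden tray, 98 mm across the rim, 49 mm tall, its inner floor 9 mm above its underside and 60 mm across. Origin: centre of its underside, which lies on the tray's floor 8 mm above the table; z up.
- steel_cup: Bare steel, the low one: round open cup fixed upright on the wooden tray: outside 70 mm, clear inside diameter 60 mm, rim 35 mm above its own underside, floor 4 mm thick. Origin: centre of its underside, which lies on the tray's floor 8 mm above the table; z up.
- red_cup: Red plastic round open cup fixed upright on the wooden tray: outside 74 mm, clear inside diameter 64 mm, rim 55 mm above its own underside, floor 4 mm thick. Origin: centre of its underside, which lies on the tray's floor 8 mm above the table; z up.
- black_cup: Black plastic, the widest: round open cup fixed upright on the wooden tray: outside 84 mm, clear inside diameter 74 mm, rim 55 mm above its own underside, floor 4 mm thick. Origin: centre of its underside, which lies on the tray's floor 8 mm above the table; z up.
- tray: Fixed wooden tray, 122 mm (x) by 412 mm (y) plus a low steel handle reaching 21 mm past each end, 16 mm high at its rim, floor 8 mm above the table. The three cups and the bowl stand in one row along its y axis, 98 mm apart, in any order. Origin: centre of its underside.
- small_glass: Small clear empty drinking glass, 49 mm across, 62 mm tall, standing upside up among the condiments; it is to be left where it is. Origin: centre of its underside, z up.
Mind the look-alikes: they are no part of the job. Leave any pink or purple look-alike of the part that bears lime_middle alone.

How it is judged:
By the outcome, as a careful person would: the job done as asked, in the order asked, and still so for the second after the job is handed in, with the robot touching nothing.
It also fails if it takes over 112 s, if anything falls off the work surface, if the arm or the gripper's body presses on something with over 40 N, if the wrist force passes 120 N, or if a joint passes its speed limit or range.

ROBOT

A 6-joint arm with a two-finger parallel gripper is mounted at the origin on a cart in front of the work surface, level with it; the furniture and walls round the work are solid. World frame = base frame: x ahead of the robot, y to its left, z up, the work surface at z = 0. Lengths are in m, angles in rad, forces in N, time in s.
With the tool pointing down it reaches from about 0.225 to 0.725 m from the base axis. Payload 3.1 kg.
Tool frame: the origin (TCP) lies between the finger pads; the fingertips stand env.nose_length ahead of it and the grasp point (between the pads) lies 8 mm behind it (env.nose_length is the distance from the TCP to the fingertips, in m); z points along the fingers, y is the line along which they close (so a half turn about z gives the same grasp; the last joint's range is limited). The gripper opens to 85 mm and grips with 20 to 120 N. Pads are 22 mm wide; open, the fingers measure 114 mm over their backs; the gripper's body (76 mm by 85 mm) begins 54 mm behind the grasp point. The pads swing forward as they close: fully open they stand 13 mm farther back than shut.
Start: joints at [1.123, 0.048, 0.099, 1.622, 0, 1.443], TCP at [0.165, 0.498, 0.242] pointing down, gripper open.
Joint ranges: [-2.91, 2.91], [-0.99, 1.94], [-1.21, 1.42], [-2.12, 2.29], [-1.49, 1.47], [-3.14, 3.14]. Speed limits (rad/s): [2.79, 2.79, 3.14, 3.14, 3.14, 3.14].

INTERFACE

Orientations are given as a unit quaternion [x, y, z, w].
In Python, from workcell import env gives the robot as it stands.
- The arm moves only by the tool drive_tool, never from a script. Its argument "commands" is text: rows parted by semicolons, each of 7 numbers parted by spaces: the finger opening in mm, from 0 to 85.4, then the shift along the tool's x, y, z in mm, then the turn, a rotation vector about the tool's x, y, z in rad. A call has 1 to 8 rows; each row shifts and turns the commanded pose from where the row before left it, along the tool's axes as they then stand; what a row does not reach is not made up. A row lasts 1/12 s, in which the tool goes at most 41.7 mm and 7.16 degrees, less where a joint would pass 70% of its speed; a pose out of reach is approached as far as the arm can. A call with a gripper value outside its range is refused whole. The fingers move at their own pace and stop on an object; the grip force is fixed at half the most. Time passes only in rows, so rows that do not move let the fingers close. It gives the time, the measured TCP pose, the force, the opening and the grip force at its end, in the units of the state.
- env.state(): the state, without advancing time (a new reading comes with each control period).
- env.grab_frame(name): name is "side" or "top"; returns a dict with "frame" (480x640x3 uint8, blue, green, red), "range_z" (480x640 float32, m along the optical axis (not along the pixel's ray), 0 where there is no reading), "mtx" (3x3 intrinsics, pixels), "k1" (the pictures are not rectified: a ray, as slopes to the right and down, at radius r is drawn at 1 + k1 r^2 times it, then the intrinsics apply), "xyz" and "orientation" of the camera in the world. Camera axes: x right, y up, looking along -z (the intrinsics and any distortion apply to the point x, -y, -z); pixel columns grow to the right and rows downward; lengths in m; the calibration is good to about 2 mm. A picture is of the moment at which its call begins.
- env.hand_in(): hands the job in; it is judged then, once.
The state is a dict: "clock": time; "joint_positions": joint angles; "dq": joint speeds; "joint_torque": joint torques, N m; "eef_pos": TCP position; "eef_rot": TCP orientation; "force": force on the tool from outside, world axes, zero at the start; "ft_torque": the same for the moment, N m; "opening": opening from 0.0 (shut) to 1.0 (fully open); "finger_force": force on a finger pad.
Only numpy, scipy, OpenCV 4.12 (cv2) and the standard library are available. Lean on these libraries where they do the work, as an engineer would, in place of code of your own. Each camera call takes 0.05 s, during which the arm holds its last target. There are 200 camera calls.

## Working session

There is one attempt and no reset: what is moved stays moved. The work goes in short steps, Python scripts to look and compute and a tool call to move; the robot and the scene stay as the last step left them, time stands still between calls to the robot, and variables do not carry over. Pictures are saved under pics/ and viewed, at most 14 in all, crops included, and the job is handed in when it is done.

Besides the shell and the picture viewer there is one more tool, called as name(argument=value, ...) on one line, values as JSON. drive_tool: Moves the arm, as the interface text tells. Its arguments: {"type":"object","properties":{"commands":{"type":"string"}},"required":["commands"]}

```bash
mkdir -p pics
cat > h.py <<'E'
import numpy as np,cv2
from scipy.spatial.transform import Rotation as R
from workcell import env
def grab(n):
    f=env.grab_frame(n); f={k:(np.array(v) if k not in('k1',) else v) for k,v in f.items()}; np.save(f'{n}.npy',f,allow_pickle=True); return f
def load(n): return np.load(f'{n}.npy',allow_pickle=True).item()
def ray(f,uv):
    K=f['mtx']; uv=np.atleast_2d(np.array(uv,float))
    d=cv2.undistortPoints(uv[:,None],K,np.array([f['k1'],0,0,0,0.])) [:,0]
    D=np.c_[d[:,0],-d[:,1],-np.ones(len(d))]
    return R.from_quat(f['orientation']).apply(D)   # per unit depth
def plane(f,uv,z):
    r=ray(f,uv); t=(z-f['xyz'][2])/r[:,2]; return f['xyz']+r*t[:,None]
def cloud(f):
    v,u=np.mgrid[:480,:640]; r=ray(f,np.c_[u.ravel(),v.ravel()]); z=f['range_z'].ravel()
    P=f['xyz']+r*z[:,None]; P[z==0]=np.nan; return P.reshape(480,640,3)
E
python3 - <<'E'
from h import *
for n in('side','top'):
    f=grab(n); cv2.imwrite(f'pics/{n}0.png',f['frame']); print(n,f['mtx'],f['k1'],f['xyz'],R.from_quat(f['orientation']).as_matrix())
print(env.state(), env.nose_length)
E
```

```text
side [[563.97611439   0.         323.91282948]
 [  0.         563.97611439 243.36767844]
 [  0.           0.           1.        ]] 0.0047358639401717095 [ 0.5869539  -1.18812456  0.46499775] [[ 0.99970901 -0.01479807  0.01905004]
 [ 0.02305347  0.35362972 -0.93510136]
 [ 0.00710103  0.93526843  0.35386796]]
top [[485.03438426   0.         316.71706428]
 [  0.         485.03438426 246.33621698]
 [  0.           0.           1.        ]] -0.07264259735490636 [ 0.45638732 -0.08429211  1.04837678] [[-0.007741    0.99188615 -0.1268934 ]
 [-0.99965363 -0.010868   -0.02396898]
 [-0.02515358  0.1266639   0.99162672]]
{'clock': 0.1, 'joint_positions': array([ 1.12319332e+00,  4.86718262e-02,  9.77061872e-02,  1.62199969e+00,
       -7.85932056e-06,  1.44299542e+00]), 'dq': array([-0.00155224, -0.00080406,  0.00344301,  0.00230421, -0.00278932,
        0.00075314]), 'joint_torque': array([ 2.11350452e-03, -3.39849472e+01,  3.20937252e+01,  1.58171455e-02,
       -1.44089063e-04, -6.57568336e-06]), 'eef_pos': array([0.16482553, 0.49788067, 0.24121249]), 'eef_rot': array([ 1.59220423e-01,  9.87242463e-01, -1.04104005e-03, -3.03957956e-04]), 'force': array([-0.00735185,  0.98776393,  0.0769552 ]), 'ft_torque': array([ 0.03745967, -0.04080994, -0.05826835]), 'finger_force': 0.0, 'opening': 1.0029324240633655} 0.011
```

View pics/side0.png

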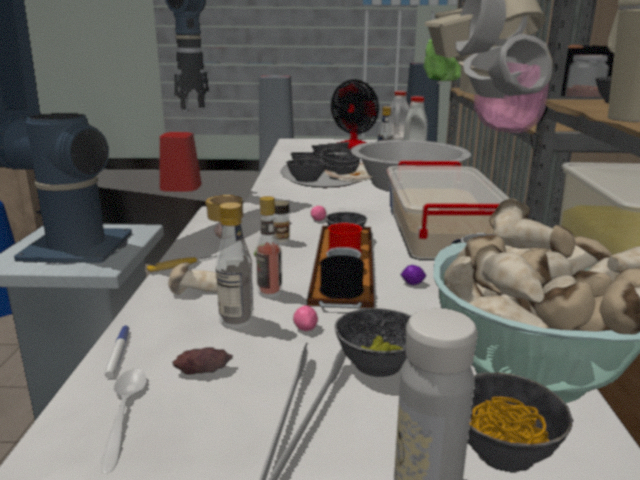

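View pics/top0.png

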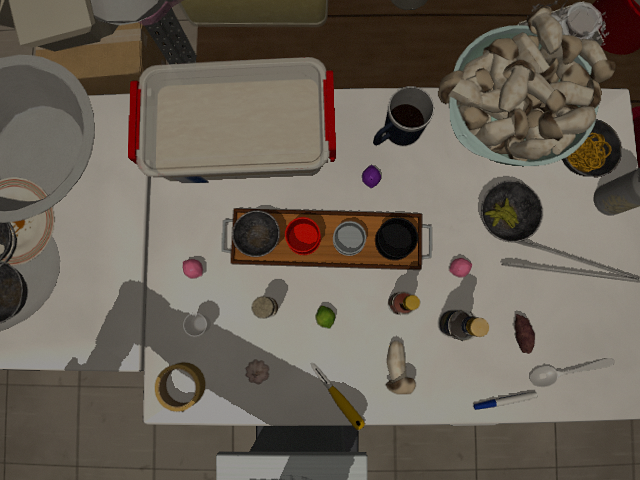

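Top view: the green lime is at (325,316). It could be confused with the pink balls at (192,268) and (460,267) or the purple ball at (371,176); I choose the green one. The jar is at (264,306), with the garlic-like object at (258,371) as its look-alike. The red bottle is at (404,302), the dark bottle at (462,324) and the glass at (195,323). On the tray the bowl is at (257,232), the red cup at (303,235), the steel cup at (349,237) and the black cup at (396,238).

```bash
cat > m.py <<'E'
from h import *
T=load('top');S=load('side');C=cloud(T);Cs=cloud(S)
def box(c,u0,u1,v0,v1): return c[v0:v1,u0:u1].reshape(-1,3)
print('table z',np.nanmedian(box(C,420,440,330,360),0), 'tray', np.nanmedian(box(C,224,234,225,245),0))
def top(name,u0,u1,v0,v1,band=.006,zmin=.01):
    P=box(C,u0,u1,v0,v1);P=P[P[:,2]>zmin]; zt=np.nanpercentile(P[:,2],97)
    Q=P[abs(P[:,2]-zt)<band]; print(name,'ztop %.4f'%zt,'mean',Q.mean(0).round(4),'box ctr',((Q.max(0)+Q.min(0))/2).round(4),'ext',np.ptp(Q,axis=0).round(4),len(Q))
top('lime',308,345,298,335); top('lime all',308,345,298,335,.05)
top('jar',245,285,285,325); top('red',385,425,285,320); top('dark',435,495,300,345)
top('glass',175,215,305,345,.05)
top('bowl',230,282,208,258,.004,.03);top('redcup',285,322,215,255,.004,.03);top('steel',331,369,218,256,.004,.03);top('black',374,420,215,262,.004,.03)
# colour rays
hsv=cv2.cvtColor(T['frame'],cv2.COLOR_BGR2HSV); m=np.zeros((480,640),np.uint8); m[298:335,308:345]=cv2.inRange(hsv,(30,80,30),(70,255,255))[298:335,308:345]
c=max(cv2.findContours(m,0,2)[0],key=cv2.contourArea); e=cv2.fitEllipse(c); print('lime ellipse',e); print(plane(T,[e[0]],.02))
hs=cv2.cvtColor(S['frame'],cv2.COLOR_BGR2HSV)
for n,f in(('side',S),('top',T)):
    h=cv2.cvtColor(f['frame'],cv2.COLOR_BGR2HSV); y=cv2.inRange(h,(15,110,70),(32,255,255))
    for c in cv2.findContours(y,0,2)[0]:
        if 40<cv2.contourArea(c)<600: print(n,'yellow',cv2.boundingRect(c),cv2.contourArea(c))
# side camera bodies (front faces) for y rows above table
def side(name,u0,u1,v0,v1,lo,hi):
    P=box(Cs,u0,u1,v0,v1); P=P[(P[:,1]>lo)&(P[:,1]<hi)&(P[:,2]>.005)]
    print('side',name,'min',P.min(0).round(4),'max',P.max(0).round(4),len(P))
side('dark',205,262,195,330,-.55,-.3);side('red',250,290,190,300,-.4,-.15);side('jar',270,296,195,245,-.2,.2)
f=T['frame'];cv2.imwrite('pics/c0.png',cv2.resize(f[190:360,160:500],None,fx=2.3,fy=2.3))
s=S['frame'];cv2.imwrite('pics/c1.png',cv2.resize(s[185:335,190:390],None,fx=4,fy=4))
E
python3 m.py
```

```text
table z [ 0.37673424 -0.29719174  0.0010723 ] tray [0.616489   0.13508409 0.00173035]
lime ztop 0.0412 mean [ 0.4379 -0.0759  0.038 ] box ctr [ 0.4384 -0.0748  0.0395] ext [0.0329 0.0311 0.0087] 134
lime all ztop 0.0412 mean [ 0.4385 -0.0751  0.0327] box ctr [ 0.4382 -0.0747  0.031 ] ext [0.0459 0.0399 0.0257] 342
jar ztop 0.0978 mean [0.4593 0.0477 0.095 ] box ctr [0.4587 0.0479 0.0957] ext [0.0411 0.0417 0.0077] 359
red ztop 0.1890 mean [ 0.4652 -0.2309  0.187 ] box ctr [ 0.465  -0.2308  0.1873] ext [0.0264 0.0251 0.0086] 181
dark ztop 0.2084 mean [ 0.4218 -0.3417  0.2067] box ctr [ 0.4215 -0.3419  0.2068] ext [0.0308 0.0312 0.0086] 282
glass ztop 0.0624 mean [0.4256 0.1947 0.038 ] box ctr [0.426  0.1902 0.039 ] ext [0.0485 0.0489 0.0533] 469
bowl ztop 0.0572 mean [0.6131 0.0679 0.0555] box ctr [0.6122 0.0674 0.0568] ext [0.0955 0.0988 0.0071] 189
redcup ztop 0.0648 mean [ 0.6091 -0.0313  0.0626] box ctr [ 0.6087 -0.0303  0.0635] ext [0.0711 0.0702 0.0054] 145
steel ztop 0.0456 mean [ 0.6048 -0.1254  0.0432] box ctr [ 0.6041 -0.1277  0.0447] ext [0.0677 0.0672 0.0062] 116
black zto
[... 166 characters left out ...]
603576660156, 20.873598098754883), 164.90029907226562)
[[ 0.43869726 -0.07573481  0.02      ]]
side yellow (368, 336, 33, 15) 224.5
side yellow (147, 258, 50, 13) 226.0
side yellow (260, 197, 15, 18) 205.0
side yellow (383, 107, 8, 9) 44.0
top yellow (329, 387, 36, 43) 405.5
top yellow (470, 318, 19, 19) 246.0
top yellow (405, 295, 15, 16) 156.5
top yellow (13, 220, 12, 13) 53.5
top yellow (486, 199, 33, 29) 227.5
top yellow (116, 23, 26, 7) 83.0
top yellow (183, 0, 113, 7) 254.0
side dark min [ 0.3919 -0.3748  0.005 ] max [ 0.4507 -0.3296  0.2087] 3676
side red min [ 0.4414 -0.3539  0.0051] max [ 0.4885 -0.2204  0.1895] 2137
side jar min [0.4403 0.0201 0.005 ] max [0.4811 0.1999 0.0973] 587
```

View pics/c0.png

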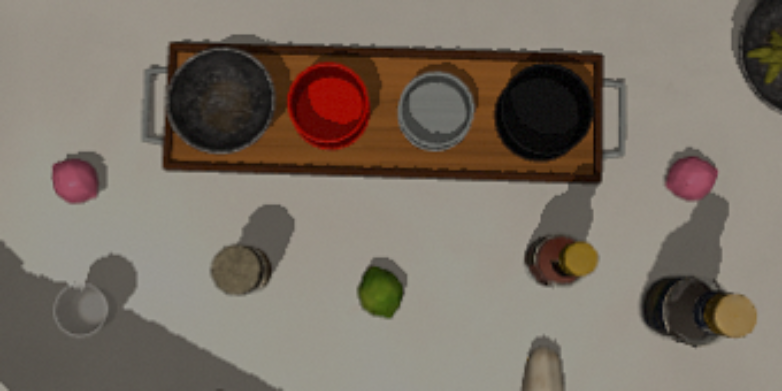

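View pics/c1.png

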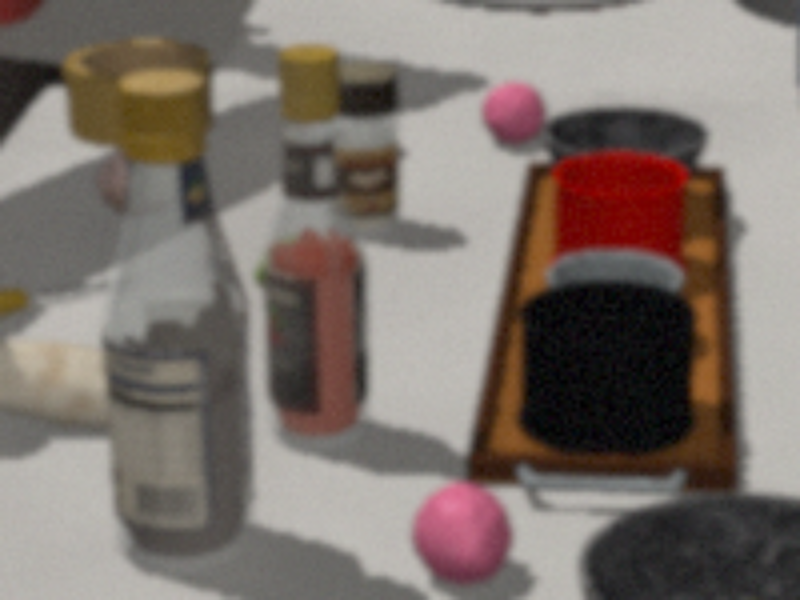

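Both views agree. The lime is at (0.4385, -0.075, 0.02), the jar at (0.459, 0.048), the red bottle at (0.465, -0.231) and the dark bottle at (0.4215, -0.342). Tray places are bowl (0.612, 0.068), red cup (0.6087, -0.030), steel cup (0.6045, -0.127) and black cup (0.600, -0.226). The tops read 41, 97, 189 and 208 mm, the rims match the text, and the cups are 98 mm apart. In the close crops the green lime sits between the jar and the red bottle.

First I turn the tool square to the world axes.

drive_tool(commands="85 0 0 0 0 0 -0.107; 85 0 0 0 0 0 -0.107; 85 0 0 0 0 0 -0.106; 85 -17 -36 0 0 0 0; 85 -17 -36 0 0 0 0; 85 -17 -36 0 0 0 0; 85 -17 -36 0 0 0 0; 85 -17 -36 0 0 0 0")

```text
clock: 0.77
eef_pos: [0.2501, 0.3167, 0.2416]
eef_rot: [-0.001, 1.0, -0.0, -0.0]
force: [1.0, -0.6, 0.1]
opening: 0.992
finger_force: 0.0
```

drive_tool(commands="85 -17 -36 0 0 0 0; 85 -17 -36 0 0 0 0; 85 -17 -36 0 0 0 0; 85 -17 -36 0 0 0 0; 85 -17 -36 0 0 0 0; 85 -17 -36 0 0 0 0; 85 -17 -36 0 0 0 0; 85 -17 -36 0 0 0 0")

```text
clock: 1.43
eef_pos: [0.3863, 0.0284, 0.242]
eef_rot: [0.0, 1.0, 0.0, 0.0]
force: [0.6, 0.6, 0.3]
opening: 0.995
finger_force: 0.0
```

drive_tool(commands="85 -17 -36 0 0 0 0; 85 -17 -36 0 0 0 0; 85 -17 -32 0 0 0 0; 85 0 0 38 0 0 -0.09; 85 0 0 38 0 0 -0.09; 85 0 0 38 0 0 -0.08; 85 0 0 0 0 0 0")

```text
clock: 2.02
eef_pos: [0.4275, -0.0708, 0.1159]
eef_rot: [-0.13, 0.991, 0.005, -0.011]
force: [-3.3, 0.5, -2.2]
opening: 0.995
finger_force: 0.0
```

drive_tool(commands="85 0 0 0 0 0 0; 85 0 0 0 0 0 0; 85 0 0 0 0 0 0")

```text
clock: 2.27
eef_pos: [0.4402, -0.0744, 0.1327]
eef_rot: [-0.129, 0.992, -0.002, 0.004]
force: [-0.4, -0.0, -0.0]
opening: 0.998
finger_force: 0.0
```

drive_tool(commands="85 0 0 8 0 0 0; 85 0 0 18 0 0 0; 85 0 0 22 0 0 0; 85 0 0 22 0 0 0; 85 0 0 18 0 0 0; 85 0 0 12 0 0 0; 85 0 0 6 0 0 0; 85 0 0 3 0 0 0")

```text
clock: 2.93
eef_pos: [0.4382, -0.0738, 0.02]
eef_rot: [-0.13, 0.992, -0.0, 0.001]
force: [-0.0, -0.4, 0.1]
opening: 0.993
finger_force: 0.0
```

drive_tool(commands="85 0 0 1 0 0 0; 85 0 0 0 0 0 0")

```text
clock: 3.1
eef_pos: [0.4385, -0.0739, 0.0197]
eef_rot: [-0.13, 0.992, -0.001, 0.001]
force: [0.4, 1.4, 0.9]
opening: 0.994
finger_force: 0.0
```

drive_tool(commands="85 0 0 3 0 0 0; 70 0 0 0 0 0 0; 30 0 0 0 0 0 0; 30 0 0 0 0 0 0; 30 0 0 0 0 0 0; 30 0 0 0 0 0 0; 30 0 0 0 0 0 0; 30 0 0 0 0 0 0")

```text
clock: 3.77
eef_pos: [0.4377, -0.0735, 0.016]
eef_rot: [-0.13, 0.992, -0.0, 0.001]
force: [-1.6, 1.9, 6.0]
opening: 0.447
finger_force: 59.9
```

drive_tool(commands="30 0 0 -6 0 0 0; 30 0 0 -14 0 0 0; 30 0 0 -22 0 0 0.06; 30 0 0 -26 0 0 0.08; 30 0 0 -26 0 0 0.07; 30 0 0 -16 0 0 0.05; 30 0 0 -8 0 0 0; 30 0 0 0 0 0 0")

```text
clock: 4.43
eef_pos: [0.4385, -0.0742, 0.1353]
eef_rot: [-0.001, 1.0, -0.001, 0.002]
force: [0.9, -0.6, -0.7]
opening: 0.441
finger_force: 60.2
```

drive_tool(commands="30 -8 6.5 0 0 0 0; 30 -20 16.5 0 0 0 0; 30 -28 23.5 0 0 0 0; 30 -32 26.5 0 0 0 0; 30 -32 26.5 0 0 0 0; 30 -28 23.5 0 0 0 0; 30 -17 14 0 0 0 0; 30 -7 6 0 0 0 0")

```text
clock: 5.1
eef_pos: [0.6101, 0.0726, 0.1297]
eef_rot: [-0.002, 1.0, 0.0, -0.002]
force: [-0.4, 0.4, -0.2]
opening: 0.445
finger_force: 60.2
```

drive_tool(commands="30 0 0 5 0 0 0; 30 0 0 15 0 0 0; 30 0 0 22 0 0 0; 30 0 0 20 0 0 0; 30 0 0 12 0 0 0; 30 0 0 6 0 0 0; 30 0 0 3 0 0 0; 30 0 0 0 0 0 0")

```text
clock: 5.77
eef_pos: [0.6084, 0.069, 0.0498]
eef_rot: [0.0, 1.0, -0.0, -0.001]
force: [0.4, -1.2, 0.2]
opening: 0.445
finger_force: 60.2
```

drive_tool(commands="30 -2 0 3 0 0 0; 30 0 0 4 0 0 0; 30 0 0 3 0 0 0; 30 0 0 2 0 0 0; 30 0 0 0 0 0 0")

```text
clock: 6.18
eef_pos: [0.6109, 0.0695, 0.0379]
eef_rot: [-0.0, 1.0, -0.0, -0.0]
force: [0.2, 0.4, -0.1]
opening: 0.447
finger_force: 60.2
```

drive_tool(commands="30 0 0 1.5 0 0 0; 30 0 0 1 0 0 0; 30 0 0 0 0 0 0")

```text
clock: 6.43
eef_pos: [0.6115, 0.0692, 0.0366]
eef_rot: [-0.0, 1.0, -0.0, 0.0]
force: [-0.5, -1.9, 1.7]
opening: 0.444
finger_force: 62.6
```

drive_tool(commands="42 0 0 0 0 0 0; 45 0 0 0 0 0 0; 48 0 0 0 0 0 0; 48 0 0 0 0 0 0; 48 0 0 0 0 0 0")

```text
clock: 6.85
eef_pos: [0.6116, 0.069, 0.0364]
eef_rot: [-0.0, 1.0, -0.0, 0.001]
force: [-0.2, -1.5, 4.0]
opening: 0.507
finger_force: 52.8
```

drive_tool(commands="48 0 0 -3 0 0 0; 48 0 0 -6 0 0 0; 50 0 0 -8 0 0 0; 55 0 0 -10 0 0 0; 55 0 0 -10 0 0 0")

```text
clock: 7.27
eef_pos: [0.6105, 0.0701, 0.0733]
eef_rot: [-0.0, 1.0, 0.0, -0.001]
force: [1.5, 0.1, -0.6]
opening: 0.642
finger_force: 0.0
```

drive_tool(commands="60 0 0 -14 0 0 0; 70 0 0 -20 0 0 0; 85 0 0 -20 0 0 0; 85 0 0 -14 0 0 0; 85 0 0 -6 0 0 0; 85 0 0 0 0 0 0")

```text
clock: 7.77
eef_pos: [0.6126, 0.0698, 0.1499]
eef_rot: [-0.0, 1.0, 0.0, 0.002]
force: [0.1, 0.6, -0.4]
opening: 1.0
finger_force: 0.0
```

Run:
```python
from h import *
f=grab('top'); cv2.imwrite('pics/t1.png',cv2.resize(f['frame'][190:350,180:440],None,fx=3,fy=3))
```

```text
(no output)
```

View pics/t1.png

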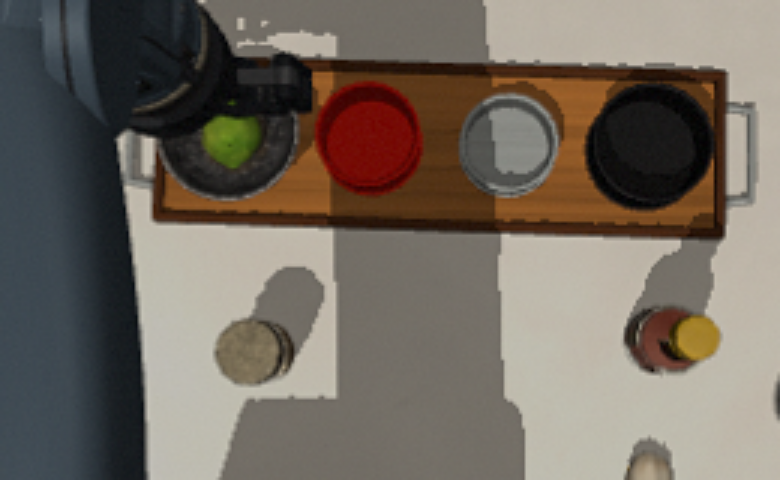

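The lime lies in the bowl, crop (232,138). Next is the jar.

drive_tool(commands="85 7 -1 0 0 0 0; 85 17 -2 0 0 0 0; 85 26 -4 0 0 0 0; 85 30 -5 0 0 0 0; 85 30 -4 0 0 0 0; 85 24 -3 0 0 0 0; 85 13 -2 0 0 0 0; 85 6 -1 0 0 0 0")

```text
clock: 8.48
eef_pos: [0.4546, 0.0474, 0.145]
eef_rot: [-0.0, 1.0, 0.0, -0.002]
force: [-0.2, 0.5, -0.4]
opening: 0.992
finger_force: 0.0
```

drive_tool(commands="85 0 0 6 0 0 0; 85 0 0 14 0 0 0; 85 0 0 20 0 0 0; 85 0 0 20 0 0 0; 85 0 0 12 0 0 0; 85 0 0 6 0 0 0; 85 0 0 2 0 0 0; 85 0 0 0 0 0 0")

```text
clock: 9.15
eef_pos: [0.4581, 0.0475, 0.0664]
eef_rot: [-0.0, 1.0, 0.0, -0.0]
force: [0.2, 0.8, -0.5]
opening: 0.995
finger_force: 0.0
```

drive_tool(commands="65 0 0 0 0 0 0; 50 0 0 0 0 0 0; 30 0 0 0 0 0 0; 30 0 0 0 0 0 0; 30 0 0 0 0 0 0; 30 0 0 0 0 0 0; 30 0 0 0 0 0 0")

```text
clock: 9.73
eef_pos: [0.4592, 0.0476, 0.0681]
eef_rot: [-0.0, 1.0, 0.0, 0.001]
force: [0.0, 0.5, 5.4]
opening: 0.491
finger_force: 60.8
```

drive_tool(commands="30 0 0 -5 0 0 0; 30 0 0 -12 0 0 0; 30 0 0 -20 0 0 0; 30 0 0 -24 0 0 0; 30 0 0 -22 0 0 0; 30 0 0 -12 0 0 0; 30 0 0 -5 0 0 0; 30 0 0 0 0 0 0")

```text
clock: 10.4
eef_pos: [0.4589, 0.0473, 0.1681]
eef_rot: [-0.0, 1.0, -0.0, 0.001]
force: [-0.1, -0.2, -1.8]
opening: 0.488
finger_force: 60.8
```

drive_tool(commands="30 -7 -8 0 0 0 0; 30 -17 -20 0 0 0 0; 30 -24 -29 0 0 0 0; 30 -26 -32 0 0 0 0; 30 -26 -32 0 0 0 0; 30 -24 -29 0 0 0 0; 30 -15 -18 0 0 0 0; 30 -6 -7 0 0 0 0")

```text
clock: 11.07
eef_pos: [0.604, -0.1314, 0.1632]
eef_rot: [0.002, 1.0, -0.0, -0.002]
force: [0.3, 0.8, -2.1]
opening: 0.484
finger_force: 61.0
```

drive_tool(commands="30 0 0 4 0 0 0; 30 0 0 10 0 0 0; 30 0 0 12 0 0 0; 30 0 0 8 0 0 0; 30 0 0 4 0 0 0; 30 0 0 0 0 0 0; 30 0 0 0 0 0 0")

```text
clock: 11.65
eef_pos: [0.6025, -0.1267, 0.1284]
eef_rot: [-0.001, 1.0, 0.0, -0.0]
force: [-0.8, -1.0, -0.9]
opening: 0.49
finger_force: 61.0
```

drive_tool(commands="30 -1.5 -1 4 0 0 0; 30 0 0 8 0 0 0; 30 0 0 10 0 0 0; 30 0 0 10 0 0 0; 30 0 0 6 0 0 0; 30 0 0 4 0 0 0; 30 0 0 1 0 0 0; 30 0 0 0 0 0 0")

```text
clock: 12.32
eef_pos: [0.6043, -0.1284, 0.085]
eef_rot: [-0.0, 1.0, 0.0, -0.001]
force: [-0.4, 0.4, -1.4]
opening: 0.487
finger_force: 61.0
```

drive_tool(commands="30 0 0 1.5 0 0 0; 30 0 0 1 0 0 0; 30 0 0 0 0 0 0")

```text
clock: 12.57
eef_pos: [0.6049, -0.1286, 0.0837]
eef_rot: [-0.0, 1.0, -0.0, 0.0]
force: [-0.0, 0.8, -1.5]
opening: 0.491
finger_force: 61.0
```

drive_tool(commands="30 0 0 1 0 0 0; 30 0 0 1 0 0 0; 30 0 0 0 0 0 0")

```text
clock: 12.82
eef_pos: [0.6046, -0.1285, 0.0812]
eef_rot: [-0.0, 1.0, 0.0, -0.0]
force: [-0.4, -0.7, -1.3]
opening: 0.486
finger_force: 61.0
```

drive_tool(commands="30 0 0 1 0 0 0; 30 0 0 0.5 0 0 0; 30 0 0 0 0 0 0")

```text
clock: 13.07
eef_pos: [0.6048, -0.1286, 0.0802]
eef_rot: [-0.0, 1.0, -0.0, 0.0]
force: [-0.3, -0.3, -0.0]
opening: 0.492
finger_force: 61.2
```

drive_tool(commands="30 0 0 0.7 0 0 0; 43 0 0 0 0 0 0; 46 0 0 0 0 0 0; 50 0 0 0 0 0 0; 56 0 0 0 0 0 0; 62 0 0 0 0 0 0; 62 0 0 0 0 0 0")

```text
clock: 13.65
eef_pos: [0.6046, -0.1285, 0.0789]
eef_rot: [-0.0, 1.0, 0.0, -0.0]
force: [-0.2, 0.5, -0.5]
opening: 0.723
finger_force: 0.0
```

drive_tool(commands="64 0 0 -3 0 0 0; 66 0 0 -10 0 0 0; 70 0 0 -20 0 0 0; 80 0 0 -30 0 0 0; 85 0 0 -36 0 0 0; 85 0 0 -30 0 0 0; 85 0 0 -18 0 0 0; 85 0 0 -8 0 0 0")

```text
clock: 14.32
eef_pos: [0.6064, -0.1291, 0.24]
eef_rot: [-0.0, 1.0, -0.001, 0.004]
force: [1.0, 0.6, 0.6]
opening: 0.992
finger_force: 0.0
```

drive_tool(commands="85 6 -4 0 0 0 0; 85 16 -12 0 0 0 0; 85 23 -17 0 0 0 0; 85 27 -19 0 0 0 0; 85 26 -19 0 0 0 0; 85 22 -17 0 0 0 0; 85 13 -10 0 0 0 0; 85 6 -4 0 0 0 0")

```text
clock: 14.98
eef_pos: [0.4627, -0.2315, 0.2321]
eef_rot: [0.001, 1.0, 0.001, -0.002]
force: [0.2, 0.6, 0.3]
opening: 0.996
finger_force: 0.0
```

Run:
```python
from h import *
f=grab('top'); g=grab('side'); a=cv2.resize(f['frame'][190:350,180:440],(520,320)); b=cv2.resize(g['frame'][150:310,200:400],(520,400),)
cv2.imwrite('pics/t2.png',np.hstack([a[:,:390],cv2.resize(b,(400,320))])); print(env.state()['eef_pos'])
```

```text
[ 0.46421623 -0.23078235  0.23261564]
```

View pics/t2.png

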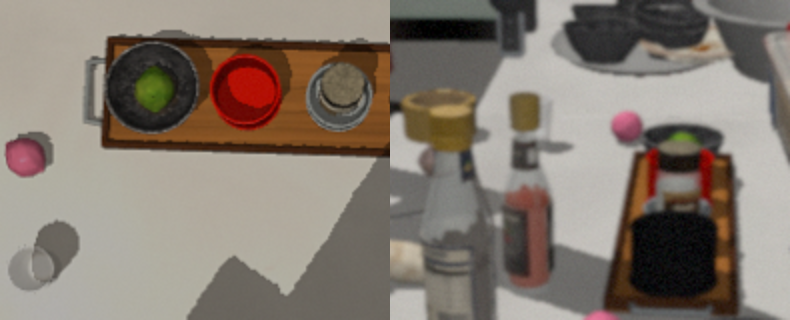

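The lime is in the bowl and the jar stands upright in the steel cup. Next is the red bottle.

drive_tool(commands="85 0 0 5 0 0 0; 85 0 0 14 0 0 0; 85 0 0 20 0 0 0; 85 0 0 22 0 0 0; 85 0 0 16 0 0 0; 85 0 0 9 0 0 0; 85 0 0 4 0 0 0; 85 0 0 0 0 0 0")

```text
clock: 15.75
eef_pos: [0.4656, -0.2296, 0.1427]
eef_rot: [-0.001, 1.0, 0.001, -0.001]
force: [-0.1, 0.1, 1.1]
opening: 0.997
finger_force: 0.0
```

drive_tool(commands="65 0 0 0 0 0 0; 50 0 0 0 0 0 0; 40 0 0 0 0 0 0; 20 0 0 0 0 0 0; 20 0 0 0 0 0 0; 20 0 0 0 0 0 0; 20 0 0 0 0 0 0; 20 0 0 0 0 0 0")

```text
clock: 16.42
eef_pos: [0.4665, -0.231, 0.1456]
eef_rot: [-0.0, 1.0, -0.001, 0.001]
force: [-0.3, 1.0, 5.5]
opening: 0.367
finger_force: 59.6
```

drive_tool(commands="20 0 0 -3 0 0 0; 20 0 0 -8 0 0 0; 20 0 0 -14 0 0 0; 20 0 0 -20 0 0 0; 20 0 0 -22 0 0 0; 20 0 0 -20 0 0 0; 20 0 0 -14 0 0 0; 20 0 0 -6 0 0 0")

```text
clock: 17.08
eef_pos: [0.4661, -0.231, 0.2533]
eef_rot: [-0.0, 1.0, -0.001, 0.001]
force: [-0.3, 0.5, -2.1]
opening: 0.36
finger_force: 59.1
```

drive_tool(commands="20 0 5 -2 0 0 0; 20 0 13 0 0 0 0; 20 0 22 0 0 0 0; 20 0 28 0 0 0 0; 20 -2 32 0 0 0 0; 20 -5 32 0 0 0 0; 20 -10 28 0 0 0 0; 20 -15 21 0 0 0 0")

```text
clock: 17.75
eef_pos: [0.4956, -0.0459, 0.2516]
eef_rot: [-0.001, 1.0, 0.001, -0.002]
force: [1.5, 0.2, -1.9]
opening: 0.363
finger_force: 59.3
```

drive_tool(commands="20 -21 12 0 0 0 0; 20 -24 6 0 0 0 0; 20 -24 2 0 0 0 0; 20 -19 0 0 0 0 0; 20 -12 0 0 0 0 0; 20 -7 0 0 0 0 0; 20 -3 0 0 0 0 0; 20 0 0 0 0 0 0")

```text
clock: 18.42
eef_pos: [0.6071, -0.0289, 0.2517]
eef_rot: [-0.0, 1.0, 0.0, -0.001]
force: [-0.3, -0.1, -2.5]
opening: 0.365
finger_force: 59.3
```

Run:
```python
from h import *
g=grab('side'); C=cloud(g); print(env.state()['eef_pos'])
# red bottle silhouette in side depth
for z in np.arange(.105,.26,.015):
    m=(abs(C[...,2]-z)<.005)&(abs(C[...,1]+.04)<.05)&(abs(C[...,0]-.605)<.06); P=C[m]
    if len(P)>4: print(z.round(3),P.min(0).round(4),P.max(0).round(4),'xc %.4f'%((P[:,0].max()+P[:,0].min())/2),len(P))
cv2.imwrite('pics/t3.png',cv2.resize(g['frame'][100:300,250:430],None,fx=3,fy=3))
```

```text
[ 0.606759   -0.02907898  0.25228379]
0.105 [ 0.5866 -0.0534  0.1061] [ 0.625  -0.0346  0.1098] xc 0.6058 25
0.12 [ 0.5821 -0.055   0.1151] [ 0.6269 -0.0276  0.1248] xc 0.6045 99
0.135 [ 0.5819 -0.0567  0.13  ] [ 0.6287 -0.0258  0.1398] xc 0.6053 102
0.15 [ 0.5838 -0.0547  0.1452] [ 0.6283 -0.0314  0.1549] xc 0.6061 103
0.165 [ 0.5837 -0.0567  0.16  ] [ 0.6278 -0.0344  0.1699] xc 0.6058 98
0.18 [ 0.5834 -0.057   0.175 ] [ 0.6274 -0.0338  0.185 ] xc 0.6054 103
0.195 [ 0.5832 -0.0573  0.1901] [ 0.627  -0.0277  0.2   ] xc 0.6051 106
0.21 [ 0.5852 -0.0539  0.205 ] [ 0.6268 -0.0285  0.2148] xc 0.6060 106
0.225 [ 0.5891 -0.048   0.22  ] [ 0.6202 -0.0249  0.2299] xc 0.6047 81
0.24 [ 0.593  -0.0546  0.2352] [ 0.6178 -0.0267  0.2449] xc 0.6054 52
0.255 [ 0.5948 -0.0618  0.2502] [ 0.6169 -0.0314  0.2599] xc 0.6058 58
```

View pics/t3.png

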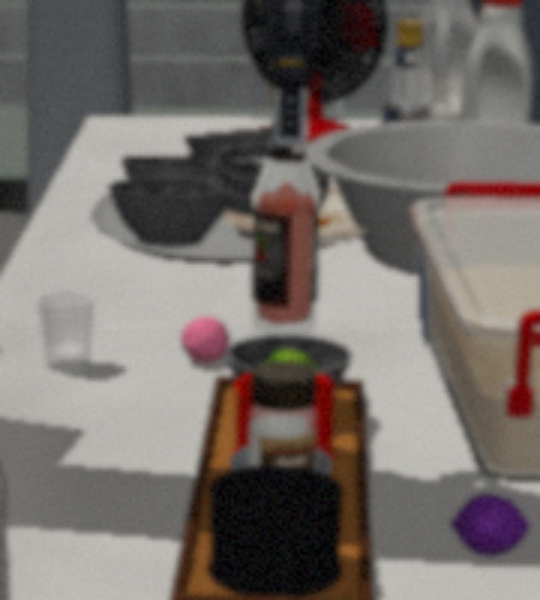

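The red bottle hangs upright at crop (285,240), above and in line with the red cup. I shift 2.5 mm and lower it.

drive_tool(commands="20 -2.5 -1 4 0 0 0; 20 0 0 9 0 0 0; 20 0 0 13 0 0 0; 20 0 0 15 0 0 0; 20 0 0 13 0 0 0; 20 0 0 9 0 0 0; 20 0 0 5 0 0 0; 20 0 0 2 0 0 0")

```text
clock: 19.13
eef_pos: [0.6092, -0.0305, 0.1816]
eef_rot: [0.0, 1.0, 0.0, -0.001]
force: [0.0, 0.1, -2.3]
opening: 0.364
finger_force: 59.3
```

drive_tool(commands="20 0 0 3 0 0 0; 20 0 0 4 0 0 0; 20 0 0 4 0 0 0; 20 0 0 2 0 0 0; 20 0 0 1 0 0 0; 20 0 0 0 0 0 0")

```text
clock: 19.63
eef_pos: [0.6101, -0.0305, 0.1689]
eef_rot: [-0.0, 1.0, 0.0, -0.0]
force: [-0.2, 0.2, -2.5]
opening: 0.361
finger_force: 59.3
```

drive_tool(commands="20 0 0 2 0 0 0; 20 0 0 3 0 0 0; 20 0 0 2 0 0 0; 20 0 0 1 0 0 0; 20 0 0 0 0 0 0")

```text
clock: 20.05
eef_pos: [0.6099, -0.0305, 0.1606]
eef_rot: [-0.0, 1.0, 0.0, -0.0]
force: [-0.8, 0.6, -1.8]
opening: 0.363
finger_force: 59.3
```

drive_tool(commands="20 0 0 1 0 0 0; 20 0 0 1 0 0 0; 20 0 0 0 0 0 0")

```text
clock: 20.3
eef_pos: [0.6101, -0.0305, 0.1589]
eef_rot: [-0.0, 1.0, 0.0, -0.0]
force: [1.1, 0.0, -2.8]
opening: 0.361
finger_force: 59.3
```

drive_tool(commands="20 0 0 0.7 0 0 0; 20 0 0 0.7 0 0 0; 20 0 0 0 0 0 0")

```text
clock: 20.55
eef_pos: [0.6102, -0.0305, 0.1578]
eef_rot: [-0.0, 1.0, -0.0, 0.0]
force: [-0.2, -0.4, -2.0]
opening: 0.363
finger_force: 59.3
```

drive_tool(commands="20 0 0 0.7 0 0 0; 20 0 0 0 0 0 0; 20 0 0 0 0 0 0")

```text
clock: 20.8
eef_pos: [0.6105, -0.0305, 0.1578]
eef_rot: [-0.0, 1.0, -0.0, 0.001]
force: [0.1, 1.4, 0.1]
opening: 0.365
finger_force: 59.8
```

drive_tool(commands="20 0 0 0.5 0 0 0; 32 0 0 0 0 0 0; 35 0 0 0 0 0 0; 40 0 0 0 0 0 0; 48 0 0 0 0 0 0; 56 0 0 0 0 0 0; 62 0 0 0 0 0 0; 62 0 0 0 0 0 0")

```text
clock: 21.47
eef_pos: [0.6101, -0.0306, 0.1563]
eef_rot: [-0.0, 1.0, -0.0, -0.0]
force: [-0.7, 1.1, -0.4]
opening: 0.728
finger_force: 0.0
```

drive_tool(commands="66 0 0 -4 0 0 0; 70 0 0 -12 0 0 0; 80 0 0 -20 0 0 0; 85 0 0 -22 0 0 0; 85 0 0 -20 0 0 0; 85 0 0 -12 0 0 0; 85 0 0 -5 0 0 0")

```text
clock: 22.05
eef_pos: [0.6115, -0.0307, 0.256]
eef_rot: [-0.0, 1.0, -0.001, 0.003]
force: [1.1, 0.9, 0.5]
opening: 0.994
finger_force: 0.0
```

drive_tool(commands="85 6 -10 0 0 0 0; 85 13 -22 0 0 0 0; 85 19 -32 0 0 0 0; 85 20 -33 0 0 0 0; 85 20 -33 0 0 0 0; 85 20 -33 0 0 0 0; 85 20 -33 0 0 0 0; 85 20 -33 0 0 0 0")

```text
clock: 22.72
eef_pos: [0.4698, -0.2609, 0.2503]
eef_rot: [-0.0, 1.0, 0.0, -0.001]
force: [0.1, -0.4, 0.5]
opening: 0.995
finger_force: 0.0
```

drive_tool(commands="85 20 -32 0 0 0 0; 85 15 -25 0 0 0 0; 85 9 -15 0 0 0 0; 85 4 -7 0 0 0 0; 85 2 -3 0 0 0 0; 85 0 0 0 0 0 0; 85 0 0 0 0 0 0")

```text
clock: 23.3
eef_pos: [0.4224, -0.3407, 0.2512]
eef_rot: [-0.001, 1.0, 0.001, -0.0]
force: [0.7, 0.3, -0.1]
opening: 0.995
finger_force: 0.0
```

Run:
```python
from h import *
g=grab('side'); f=grab('top'); print(env.state()['eef_pos']); C=cloud(g)
a=cv2.resize(f['frame'][190:350,220:520],(440,235)); b=cv2.resize(g['frame'][100:330,200:400],(350,402))
o=np.zeros((402,790,3),np.uint8);o[:235,:440]=a;o[:,440:]=b;cv2.imwrite('pics/t4.png',o)
for z in (.1,.14,.165,.18,.2):
    P=C[(abs(C[...,2]-z)<.004)&(abs(C[...,1]+.345)<.045)&(abs(C[...,0]-.4215)<.045)]; print(z,P.min(0).round(4),P.max(0).round(4))
```

```text
[ 0.42284504 -0.34048311  0.2514487 ]
0.1 [ 0.3924 -0.3743  0.096 ] [ 0.4503 -0.3359  0.104 ]
0.14 [ 0.4021 -0.3657  0.136 ] [ 0.4434 -0.338   0.1439]
0.165 [ 0.4046 -0.3592  0.161 ] [ 0.4375 -0.3399  0.1689]
0.18 [ 0.4073 -0.3614  0.1761] [ 0.437  -0.3431  0.1838]
0.2 [ 0.4045 -0.3607  0.196 ] [ 0.4378 -0.3372  0.204 ]
```

View pics/t4.png

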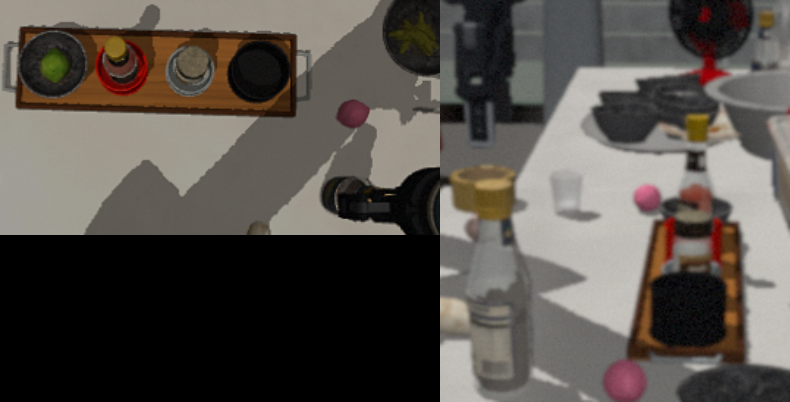

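The red bottle stands upright in its cup at (117,60). The dark bottle is at (497,290), directly under the gripper.

drive_tool(commands="85 1.3 -1.3 5 0 0 0; 85 0 0 14 0 0 0; 85 0 0 21 0 0 0; 85 0 0 22 0 0 0; 85 0 0 17 0 0 0; 85 0 0 10 0 0 0; 85 0 0 5 0 0 0; 85 0 0 0 0 0 0")

```text
clock: 24.07
eef_pos: [0.4206, -0.3419, 0.1562]
eef_rot: [-0.001, 1.0, 0.001, -0.001]
force: [0.7, 0.6, 0.1]
opening: 0.993
finger_force: 0.0
```

drive_tool(commands="65 0 0 0 0 0 0; 55 0 0 0 0 0 0; 45 0 0 0 0 0 0; 20 0 0 0 0 0 0; 20 0 0 0 0 0 0; 20 0 0 0 0 0 0; 20 0 0 0 0 0 0; 20 0 0 0 0 0 0")

```text
clock: 24.73
eef_pos: [0.4217, -0.3434, 0.1595]
eef_rot: [-0.0, 1.0, -0.001, 0.001]
force: [0.2, 1.1, 6.6]
opening: 0.469
finger_force: 60.3
```

drive_tool(commands="20 0 0 -2 0 0 0; 20 0 0 -5 0 0 0; 20 0 0 -9 0 0 0; 20 0 0 -13 0 0 0; 20 0 0 -16 0 0 0; 20 0 0 -17 0 0 0; 20 0 0 -16 0 0 0; 20 0 0 -13 0 0 0")

```text
clock: 25.4
eef_pos: [0.4208, -0.3429, 0.2497]
eef_rot: [-0.0, 1.0, -0.0, -0.0]
force: [0.0, -0.7, -2.8]
opening: 0.473
finger_force: 60.2
```

drive_tool(commands="20 0 1 -8 0 0 0; 20 -2 2 -4 0 0 0; 20 -4 3 -2 0 0 0; 20 -6 4 0 0 0 0; 20 -8 5 0 0 0 0; 20 -10 6 0 0 0 0; 20 -11 7 0 0 0 0; 20 -12 8 0 0 0 0")

```text
clock: 26.07
eef_pos: [0.4749, -0.3058, 0.2617]
eef_rot: [-0.0, 1.0, 0.0, -0.0]
force: [0.3, -0.3, -3.7]
opening: 0.467
finger_force: 60.1
```

drive_tool(commands="20 -13 8 0 0 0 0; 20 -13 8 0 0 0 0; 20 -13 8 0 0 0 0; 20 -13 8 0 0 0 0; 20 -13 8 0 0 0 0; 20 -12 8 0 0 0 0; 20 -11 8 0 0 0 0; 20 -10 7 0 0 0 0")

```text
clock: 26.73
eef_pos: [0.5732, -0.2427, 0.2623]
eef_rot: [-0.0, 1.0, 0.0, -0.0]
force: [0.0, 0.5, -3.7]
opening: 0.477
finger_force: 60.2
```

drive_tool(commands="20 -8 6 0 0 0 0; 20 -7 5 0 0 0 0; 20 -5 4 0 0 0 0; 20 -4 2 0 0 0 0; 20 -2 1 0 0 0 0; 20 -1 0 0 0 0 0; 20 0 0 0 0 0 0; 20 0 0 0 0 0 0")

```text
clock: 27.4
eef_pos: [0.5986, -0.2263, 0.2625]
eef_rot: [0.0, 1.0, -0.0, -0.0]
force: [0.9, 0.2, -3.8]
opening: 0.471
finger_force: 60.2
```

Run:
```python
from h import *
g=grab('side'); C=cloud(g); p=env.state()['eef_pos']; print(p)
for z in np.arange(.09,.27,.015):
    m=(abs(C[...,2]-z)<.005)&(abs(C[...,1]-p[1]+.01)<.045)&(abs(C[...,0]-p[0])<.06); P=C[m]
    if len(P)>4: print(z.round(3),P.min(0).round(4),P.max(0).round(4),'xc %.4f'%((P[:,0].max()+P[:,0].min())/2),len(P))
cv2.imwrite('pics/t5.png',cv2.resize(g['frame'][100:320,250:430],None,fx=2.7,fy=2.7))
```

```text
[ 0.59855714 -0.22626883  0.26264081]
0.105 [ 0.5713 -0.2553  0.1026] [ 0.6257 -0.2263  0.11  ] xc 0.5985 86
0.12 [ 0.5691 -0.2564  0.115 ] [ 0.6252 -0.2242  0.1249] xc 0.5972 162
0.135 [ 0.5691 -0.2585  0.1301] [ 0.6267 -0.2258  0.14  ] xc 0.5979 174
0.15 [ 0.569  -0.2587  0.1451] [ 0.6263 -0.2264  0.155 ] xc 0.5976 182
0.165 [ 0.5687 -0.2574  0.16  ] [ 0.6259 -0.2208  0.1699] xc 0.5973 177
0.18 [ 0.5706 -0.2581  0.175 ] [ 0.6254 -0.2304  0.185 ] xc 0.5980 178
0.195 [ 0.5685 -0.2578  0.1901] [ 0.6269 -0.2235  0.2   ] xc 0.5977 184
0.21 [ 0.5685 -0.2574  0.2051] [ 0.6264 -0.2196  0.215 ] xc 0.5975 196
0.225 [ 0.5718 -0.2558  0.22  ] [ 0.6245 -0.2216  0.23  ] xc 0.5981 186
0.24 [ 0.577  -0.2535  0.235 ] [ 0.6204 -0.2223  0.245 ] xc 0.5987 161
0.255 [ 0.5802 -0.2564  0.25  ] [ 0.6166 -0.2227  0.2599] xc 0.5984 104
0.27 [ 0.5835 -0.2639  0.265 ] [ 0.6145 -0.2264  0.2749] xc 0.5990 110
```

View pics/t5.png

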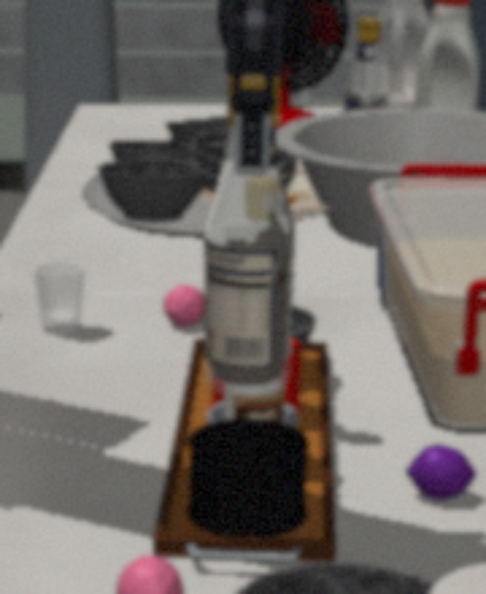

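The dark bottle hangs upright at crop (247,280), above the black cup at (248,480). I shift 2 mm and lower it.

drive_tool(commands="20 -1 0 3 0 0 0; 20 -1 0 8 0 0 0; 20 0 0 12 0 0 0; 20 0 0 14 0 0 0; 20 0 0 13 0 0 0; 20 0 0 11 0 0 0; 20 0 0 8 0 0 0; 20 0 0 5 0 0 0")

```text
clock: 28.12
eef_pos: [0.6002, -0.2255, 0.1865]
eef_rot: [-0.0, 1.0, 0.001, -0.001]
force: [0.6, -0.4, -3.8]
opening: 0.47
finger_force: 60.1
```

drive_tool(commands="20 0 0 4 0 0 0; 20 0 0 3 0 0 0; 20 0 0 3 0 0 0; 20 0 0 2 0 0 0; 20 0 0 1 0 0 0; 20 0 0 0 0 0 0")

```text
clock: 28.62
eef_pos: [0.601, -0.2259, 0.1756]
eef_rot: [-0.0, 1.0, -0.0, 0.0]
force: [0.1, 0.4, -4.3]
opening: 0.476
finger_force: 60.1
```

drive_tool(commands="20 0 0 1.5 0 0 0; 20 0 0 1 0 0 0; 20 0 0 0 0 0 0")

```text
clock: 28.87
eef_pos: [0.6009, -0.2258, 0.1729]
eef_rot: [-0.0, 1.0, 0.0, -0.0]
force: [0.1, 0.8, -2.5]
opening: 0.47
finger_force: 60.1
```

drive_tool(commands="20 0 0 0.7 0 0 0; 20 0 0 0.5 0 0 0; 20 0 0 0 0 0 0")

```text
clock: 29.12
eef_pos: [0.6009, -0.2259, 0.1718]
eef_rot: [-0.0, 1.0, -0.0, 0.0]
force: [-0.3, 1.0, -3.5]
opening: 0.47
finger_force: 60.1
```

drive_tool(commands="20 0 0 0.7 0 0 0; 20 0 0 0 0 0 0; 20 0 0 0 0 0 0")

```text
clock: 29.37
eef_pos: [0.6011, -0.2258, 0.1717]
eef_rot: [-0.0, 1.0, -0.0, 0.0]
force: [0.4, 0.6, -1.1]
opening: 0.472
finger_force: 60.5
```

drive_tool(commands="20 0 0 0.7 0 0 0; 20 0 0 0 0 0 0; 20 0 0 0 0 0 0")

```text
clock: 29.62
eef_pos: [0.6014, -0.2259, 0.1716]
eef_rot: [-0.0, 1.0, -0.0, 0.001]
force: [-0.5, 0.6, 2.8]
opening: 0.471
finger_force: 61.2
```

Contact with the floor. Release, rise and back away.

drive_tool(commands="41 0 0 0 0 0 0; 44 0 0 0 0 0 0; 48 0 0 0 0 0 0; 54 0 0 0 0 0 0; 60 0 0 0 0 0 0; 66 0 0 0 0 0 0; 70 0 0 0 0 0 0")

```text
clock: 30.2
eef_pos: [0.6008, -0.226, 0.1702]
eef_rot: [-0.0, 1.0, -0.0, -0.0]
force: [-0.4, 0.9, -0.3]
opening: 0.821
finger_force: 0.0
```

drive_tool(commands="72 0 0 -4 0 0 0; 78 0 0 -12 0 0 0; 85 0 0 -20 0 0 0; 85 0 0 -22 0 0 0; 85 0 0 -20 0 0 0; 85 0 0 -12 0 0 0; 85 0 0 -5 0 0 0; 85 0 0 0 0 0 0")

```text
clock: 30.87
eef_pos: [0.6018, -0.2263, 0.2685]
eef_rot: [-0.0, 1.0, -0.001, 0.002]
force: [-0.2, -0.5, -0.1]
opening: 0.998
finger_force: 0.0
```

drive_tool(commands="85 5 0 0 0 0 0; 85 15 0 0 0 0 0; 85 22 0 0 0 0 0; 85 25 0 0 0 0 0; 85 25 0 0 0 0 0; 85 18 0 0 0 0 0; 85 8 0 0 0 0 0; 85 0 0 0 0 0 0")

```text
clock: 31.53
eef_pos: [0.4811, -0.2256, 0.2647]
eef_rot: [0.001, 1.0, 0.0, -0.001]
force: [-0.1, 0.6, 0.6]
opening: 0.995
finger_force: 0.0
```

Run:
```python
from h import *
g=grab('side'); f=grab('top')
a=cv2.resize(f['frame'][180:350,170:470],(440,250)); b=cv2.resize(g['frame'][100:330,200:400],(350,402))
o=np.zeros((402,790,3),np.uint8);o[:250,:440]=a;o[:,440:]=b;cv2.imwrite('pics/t6.png',o)
s=env.state();print(s['eef_pos'],s['dq'].round(3))
```

```text
[ 0.48303654 -0.22582738  0.26473719] [ 0.009  0.024  0.025 -0.001 -0.002 -0.   ]
```

View pics/t6.png

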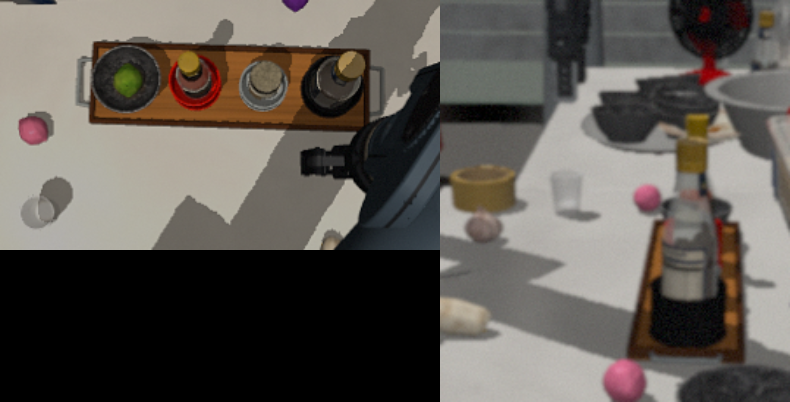

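All four are in place and upright: lime (127,80), red bottle (190,75), jar (265,85) and dark bottle (340,80). The glass stands untouched at (38,210).

```bash
python3 -c "from workcell import env; print(env.hand_in())"
```

```text
the job is handed in; nothing more can be done
None
```

The condiment tray is made up in the order asked: lime in the small bowl, pepper jar in the steel cup, red bottle in the red cup, dark bottle in the black cup. The jar and bottles stand upright, the small glass is untouched, and the job was handed in at about 32 s.

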